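# Bring the syrup pump round to the waiting mug

### The arm

A 6-joint arm with a two-finger parallel gripper is mounted at the origin on the work surface. World frame = base frame: x ahead of the robot, y to its left, z up, the work surface at z = 0. Lengths are in m, angles in rad, forces in N, time in s.
With the tool pointing down it reaches from about 0.25 to 0.775 m from the base axis. Payload 8.9 kg.
Tool frame: the origin (TCP) lies at the very end of the fingers, on their centre line; the grasp point (between the pads) lies 19 mm behind it (hold_point_z is the distance from the TCP to the grasp point, in m); z points along the fingers, x is the direction in which the jaws open and shut, and the axes are right-handed (so a half turn about z gives the same grasp; the last joint's range is limited). The gripper opens to 85 mm and grips with 20 to 120 N. Pads are 22 mm wide; open, the fingers measure 114 mm over their backs; the gripper's body (76 mm by 85 mm) begins 54 mm behind the grasp point. The pads swing forward as they close: fully open they stand 13 mm farther back than shut.
Start: joints at [-1.426, 0.291, -0.153, 1.127, 0, 1.431], TCP at [0.147, -0.504, 0.231] pointing down, gripper open.
Joint ranges: [-2.52, 2.52], [-0.91, 1.74], [-1.3, 1.37], [-1.96, 2.02], [-1.52, 1.47], [-3.14, 3.14]. Speed limits (rad/s): [2.22, 2.22, 2.79, 3.14, 3.14, 3.14].

### API

Orientations are given as a 3x3 rotation matrix whose columns are the frame's x, y, z axes.
In Python, from cell import * gives the robot as it stands.
- The arm moves only by the tool apply_moves, never from a script. Its argument "plan" is a list that holds one entry, the list of rows, each a list of 6 numbers: the shift along the tool's x, y, z in units of 800 mm (1.0 is 800 mm), then the turn, a rotation vector about the tool's x, y, z in units of 2 pi rad (1.0 is 2 pi rad). In form: [[[dx, dy, dz, wx, wy, wz], ...]]. A call has exactly 8 rows; each row shifts and turns the commanded pose from where the row before left it, along the tool's axes as they then stand; what a row does not reach is not made up. A row lasts 1/12 s, in which the tool goes at most 41.7 mm and 7.16 degrees, less where a joint would pass 70% of its speed; a pose out of reach is approached as far as the arm can. A call with a number of a shift or a turn outside -1 to 1 is refused whole. A call with a gripper value outside its range is refused whole. "fingers" is the opening, from -1 (shut) to 1 (fully open), set as the call begins (left out, the last holds). The fingers move at their own pace and stop on an object; "force" is the grip in N (left out, the last holds). Time passes only in rows, so rows that do not move let the fingers close, or fill a call up. It gives the time, the measured TCP pose, the force and the opening at its end, in the units of the state.
- read_state(): the state, without advancing time (a new reading comes with each control period).
- snapshot(name): name is "scene" or "top" or "wrist"; returns the picture (480x640x3 uint8, blue, green, red); there is no depth.
- get_calibration(name): a dict with "K" (3x3 intrinsics, pixels), "D" ([k1, k2, p1, p2, k3] as OpenCV has them; the pictures are not rectified), "origin" and "attitude" of the camera in the world. Camera axes: x right, y down, z forward; pixel columns grow to the right and rows downward; lengths in m; the calibration is good to about 2 mm. A picture is of the moment at which its call begins: read the wrist's pose just before it. get_calibration takes no time and is no camera call; for the wrist camera it gives the pose at the moment of the call.
- hand_in(): hands the job in, once; it reports no verdict.
The state is a dict: "t": time; "joints": joint angles; "qd": joint speeds; "tau": joint torques, N m; "eef_pos": TCP position; "ee_rot": TCP orientation; "wrist_force": force on the tool from outside, world axes, zero at the start; "ft_torque": the same for the moment, N m; "width": opening from 0.0 (shut) to 1.0 (fully open).
Only numpy, scipy, OpenCV 4.12 (cv2) and the standard library are available. Lean on these libraries where they do the work, as an engineer would, in place of code of your own. Each camera call takes 0.05 s, during which the arm holds its last target.

### The job

Turn the round wooden turntable by pushing its rim with the fingertips, without gripping anything, until the spout of the pump bottle hangs over the mouth of the waiting mug, well inside its edge. Touch only the turntable, so that everything on it stays standing in its place, and leave the mug, the kettle and the canister where they are. Finish with the hand clear and the turntable at rest.

Things in the scene. Friction and masses are not known exactly. Their poses are not given: they have to be found in the camera images.
- tray (a joint): Angle of the turntable on its bearing, rad, 0 as found at the start; grows anticlockwise seen from above. It turns freely both ways, any number of turns. The bearing has light friction (about 0.5 N at the rim starts it), so it stays where it is left and hardly coasts.
- tray_centre (a point): Centre of the turntable's flat top, on its vertical axis. A plain solid wooden disc, 310 mm across (rim radius 155 mm), 28 mm thick, edges slightly rounded; top 44 mm, underside 16 mm above the counter, on a smaller round steel foot. All that stands on it keeps within 109 mm of its axis, except the spout, which overhangs the rim.
- mat: Black rubber bar mat under turntable and mug, fixed, 4 mm thick, 470 mm (x) by 370 mm (y). Origin: on its underside, on the turntable's axis; the mat runs from 280 mm toward -x (the mug's side) to 190 mm toward +x.
- pump_seat (a point): Point on the turntable's top, 78 mm from its axis, where the pump bottle stands; it turns with the turntable.
- pump: Loose amber bottle with a hand pump, the tallest thing on the turntable and the only one with a spout. Body 60 mm across, total height 198 mm, 0.45 kg. Origin: centre of its underside. z is up; -x points along the spout, straight outward from the turntable's axis.
- spout_tip (a point): Mouth of the pump's spout: 112 mm out from the bottle's axis, 169 mm above its underside (about 213 mm above the counter), 190 mm from the turntable's axis. The spout is a bar 10 mm thick, 210 to 245 mm above the counter.
- mug_rim (a point): Centre of the mouth of the waiting white mug, loose on the bar mat just outside the turntable's rim on the side nearest the robot, about 205 mm from the turntable's axis. 80 mm across, 95 mm tall, wall 4 mm, with a handle on one side (about 30 mm more).
- sugar_mid (a point): Sugar jar with steel lid, loose on the turntable, 64 mm across, 82 mm tall; this point is on its axis 35 mm above its underside.
- shaker_mid (a point): Steel shaker, loose on the turntable, 58 mm across, 89 mm tall; this point is on its axis 45 mm above its underside.
- stirrers_mid (a point): White tumbler full of wooden stirrers, loose on the turntable, 60 mm across, 85 mm tall, 135 mm with the stirrers; this point is on its axis 43 mm above its underside.
- kettle_mid (a point): Steel gooseneck kettle standing on the counter beyond the mat on the robot's right: 140 mm across the foot, 155 mm tall, spout and handle reach 155 mm from its axis. This point is on its axis 60 mm above the counter.
- canister_mid (a point): Dark canister with a lid on the counter on the robot's left, 108 mm across, 165 mm tall. This point is on its axis 60 mm above the counter.

How it is judged:
At the end, for the whole second after the job is handed in: Spout mouth within 28 mm, seen from above, of the centre of the mug's mouth; pump upright within 20 mm of its seat; sugar jar, shaker and tumbler upright within 100 mm of the turntable's axis; mug within 12 mm of its start; turntable at rest (horizontal distance between spout_tip and mug_rim below 0.028 m and height (world z) of spout_tip above 0.2 m and velocity of joint tray between -0.03 and 0.03 rad/s and horizontal distance between pump and pump_seat below 0.02 m and angle between each of pump, sugar_mid, shaker_mid, stirrers_mid's own z axis and vertical below 0.1 rad and horizontal distance between each of sugar_mid, shaker_mid, stirrers_mid and tray_centre below 0.1 m and distance of mug_rim from where it was at the start of the episode below 0.012 m); the robot touches nothing.
It fails at once if the robot touches the pump bottle (over 1 N) (contact force between any of the fingers, the arm and pump above 1 N).
It fails at once if the robot touches another thing on the turntable (over 1 N) (contact force between any of the fingers, the arm and sugar above 1 N or contact force between any of the fingers, the arm and shaker above 1 N or contact force between any of the fingers, the arm and stirrers above 1 N).
It fails at once if something on the turntable is lifted or tipped (12 mm, 0.3 rad) (height (world z) of spout_tip above 0.225 m or height (world z) of sugar_mid above 0.091 m or height (world z) of shaker_mid above 0.101 m or height (world z) of stirrers_mid above 0.099 m or angle between any of pump, sugar_mid, shaker_mid, stirrers_mid's own z axis and vertical above 0.3 rad).
It fails at once if the mug is pushed or lifted more than 12 mm (distance of mug_rim from where it was at the start of the episode above 0.012 m).
It fails at once if the kettle or the canister is moved more than 20 mm (distance of any of kettle_mid, canister_mid from where it was at the start of the episode above 0.02 m).
It also fails if it takes over 69 s, if anything falls off the work surface, if the arm or the gripper's body presses on something with over 40 N, if the wrist force passes 120 N, or if a joint passes its speed limit or range.

## Working session

There is one attempt and no reset: what is moved stays moved. The work goes in short steps, Python scripts to look and compute and a tool call to move; the robot and the scene stay as the last step left them, time stands still between calls to the robot, and variables do not carry over. Pictures are saved under pics/ and viewed, and the job is handed in when it is done.

Besides the shell and the picture viewer there is one more tool, called after ">>>" as name(argument=value, ...), one argument or row to a line, values as JSON. apply_moves: Moves the arm, as the interface text tells. Shifts and turns lie within -1 to 1; 1 stands for 800 mm of shift or 2 pi rad of turn. Its arguments: {"type":"object","properties":{"plan":{"type":"array","items":{"type":"array","items":{"type":"array","items":{"type":"number"}}}},"fingers":{"type":"number"},"force":{"type":"number"}},"required":["plan"]}

```bash
ls; mkdir -p pics
python3 - <<'E'
from cell import *
import cv2
for n in ("scene","top"):
    im=snapshot(n); cv2.imwrite(f"pics/{n}0.png",im)
    c=get_calibration(n); print(n,c)
s=read_state(); print(s['t'],s['eef_pos'],s['ee_rot'],s['width'])
E
```

```text
pics
scene {'K': array([[463.13322861,   0.        , 324.00356098],
       [  0.        , 463.13322861, 236.91479457],
       [  0.        ,   0.        ,   1.        ]]), 'D': array([-0.11990023,  0.        ,  0.        ,  0.        ,  0.        ]), 'origin': array([ 1.26788807, -0.38258448,  0.84916002]), 'attitude': array([[ 0.45511401,  0.5952607 , -0.66222046],
       [ 0.8904241 , -0.30088627,  0.34148554],
       [ 0.00401987, -0.74507191, -0.66697203]])}
top {'K': array([[545.56548706,   0.        , 314.95500583],
       [  0.        , 545.56548706, 240.69682476],
       [  0.        ,   0.        ,   1.        ]]), 'D': array([-0.15293573,  0.        ,  0.        ,  0.        ,  0.        ]), 'origin': array([ 0.49975496, -0.02199807,  1.47839105]), 'attitude': array([[ 0.01414697, -0.99779588,  0.06483244],
       [-0.99976805, -0.01306231,  0.0171237 ],
       [-0.01623909, -0.06505965, -0.99774923]])}
0.1 [ 0.14693331 -0.50361631  0.23080755] [[ 2.80015187e-01 -9.59995551e-01 -1.92243645e-04]
 [-9.59994895e-01 -2.80015222e-01  1.12960550e-03]
 [-1.13824740e-03 -1.31753778e-04 -9.99999344e-01]] 0.9982668388682651
```

View pics/top0.png

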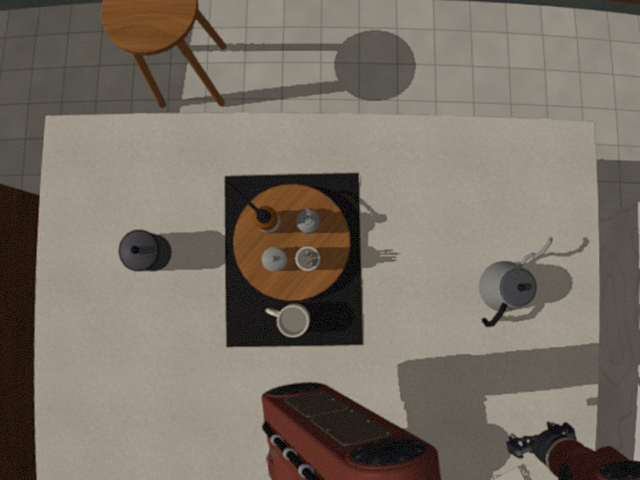

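View pics/scene0.png

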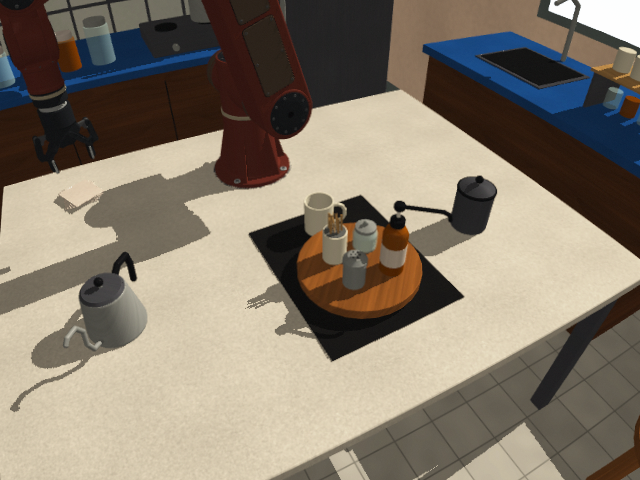

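The top view shows the turntable around px (292,242), the mug at (293,320) with its handle toward (270,312), and the pump at (265,216) with its spout running up-left to about (249,205). I'll enlarge this area.

Run:
```python
import cv2
im=cv2.imread("pics/top0.png")
c=im[165:355,215:370]; c=cv2.convertScaleAbs(cv2.resize(c,None,fx=3.1,fy=3.1,interpolation=cv2.INTER_CUBIC),alpha=1.5,beta=20)
cv2.imwrite("pics/topc.png",c)
im=cv2.imread("pics/scene0.png")
c=im[180:350,240:480]; cv2.imwrite("pics/scc.png",cv2.resize(c,None,fx=3.3,fy=3.3,interpolation=cv2.INTER_CUBIC))
```

```text
(no output)
```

View pics/topc.png

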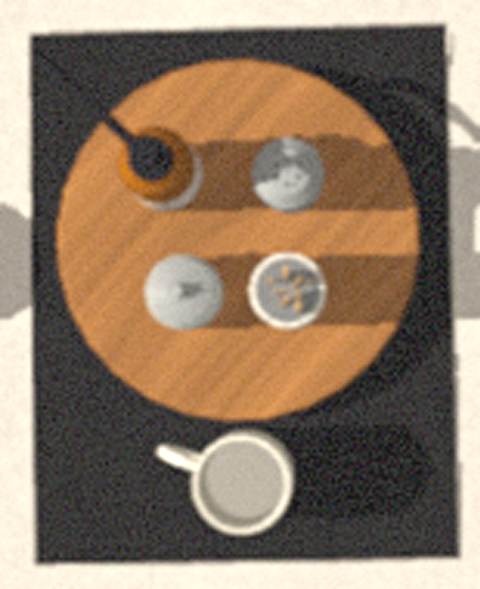

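View pics/scc.png

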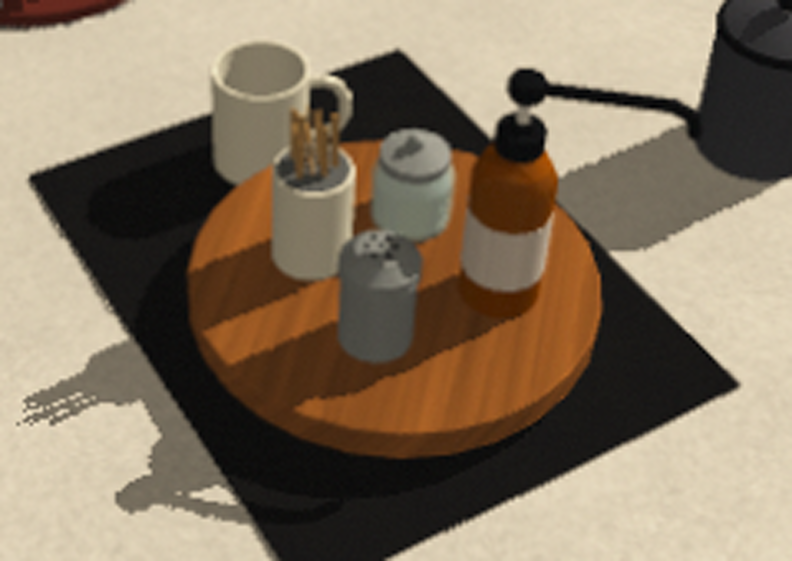

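Crop coordinates: tray rim spans x 57–420 and y 57–421. Mug rim is centred near (243,483), the pump head is at (152,157), and the spout line runs to about (40,50). In the scene crop, the spout tip is near (695,125).

```bash
cat > h.py <<'E'
import numpy as np, cv2
from cell import *
def ray(name,px,c=None):
    c=c or get_calibration(name)
    u=cv2.undistortPoints(np.array([[px]],float),c['K'],c['D'])[0,0]
    return np.array(c['origin']), c['attitude']@np.array([u[0],u[1],1.])
def atz(name,px,z,c=None):
    o,d=ray(name,px,c); return o+d*(z-o[2])/d[2]
def proj(name,P,c=None):
    c=c or get_calibration(name)
    R=c['attitude'].T; r,_=cv2.Rodrigues(R)
    return cv2.projectPoints(np.array(P,float).reshape(-1,1,3),r,-R@c['origin'],c['K'],c['D'])[0][:,0]
E
python3 - <<'E'
from h import *
T=lambda p:(215+(p[0]+.5)/3.1-.5,165+(p[1]+.5)/3.1-.5)
S=lambda p:(240+(p[0]+.5)/3.3-.5,180+(p[1]+.5)/3.3-.5)
e=[atz("top",T(p),.044) for p in((57,240),(420,240),(238,57),(238,421))]
print(np.round(e,4)); c=np.array([(e[2][0]+e[3][0])/2,(e[0][1]+e[1][1])/2]);print("c",c)
hsv=cv2.cvtColor(cv2.imread("pics/top0.png"),cv2.COLOR_BGR2HSV)
m=cv2.inRange(hsv,(5,90,30),(22,255,255)); m[:170]=0;m[350:]=0;m[:,:215]=0;m[:,370:]=0
k=max(cv2.findContours(m,0,cv2.CHAIN_APPROX_NONE)[0],key=cv2.contourArea)
P=np.array([atz("top",p[0].astype(float),.044)[:2] for p in k])
from scipy.optimize import least_squares
f=least_squares(lambda x:np.hypot(*(P-x[:2]).T)-x[2],[*c,.155],loss='soft_l1',f_scale=.002);print(f.x)
c=f.x[:2]
# mat corners
for p in((30,34),(445,27),(37,563),(460,555)): print("mat",atz("top",T(p),.004)[:2])
mug=atz("top",T((243,483)),.099);print("mug",mug,np.hypot(*(mug[:2]-c)))
print("mughandle",atz("top",T((163,452)),.08))
h=atz("top",T((152,157)),.238);d=h[:2]-c;print("pumphead",h,np.hypot(*d),np.degrees(np.arctan2(d[1],d[0])))
for p in((35,47),(60,70)):
  t=atz("top",T(p),.225);d=t[:2]-c;print("spout",t,np.hypot(*d),np.degrees(np.arctan2(d[1],d[0])))
t=atz("scene",S((695,125)),.213);d=t[:2]-c;print("spout scene",t,np.hypot(*d),np.degrees(np.arctan2(d[1],d[0])))
for p in((145,290,'sug',.126),(288,290,'stir',.129),(290,173,'shak',.133)): 
  p=((183,291) if p[2]=='sug' else p[:2])+p[2:]
  q=atz("top",T(p[:2]),p[3]);d=q[:2]-c;print(p[2],q,np.hypot(*d),np.degrees(np.arctan2(d[1],d[0])))
print("can",atz("top",(139,250),.165),"kettle",atz("top",(518,287),.155))
d=mug[:2]-c;print("mugang",np.degrees(np.arctan2(d[1],d[0])))
E
```

```text
[[ 0.5864  0.2197  0.044 ]
 [ 0.5905 -0.0901  0.044 ]
 [ 0.7458  0.0674  0.044 ]
 [ 0.435   0.0621  0.044 ]]
c [0.59042007 0.06477295]
[0.58921148 0.06537323 0.15467715]
mat [0.7719358  0.25553681]
mat [ 0.78169452 -0.11243881]
mat [0.3058943  0.23857811]
mat [ 0.31965884 -0.12998624]
mug [0.38718452 0.05404523 0.099     ] 0.20234430202315395
mughandle [0.4099944  0.12165473 0.08      ]
pumphead [0.63715429 0.11766605 0.238     ] 0.0709440048983114 47.48496244170099
spout [0.72120529 0.20980934 0.225     ] 0.19566337319955335 47.57718279190322
spout [0.70377043 0.19024701 0.225     ] 0.169461539346647 47.46679622941179
spout scene [0.70418091 0.21830011 0.213     ] 0.1913232864476215 53.064394955212165
sug [0.54188181 0.10311575 0.126     ] 0.060535905078208205 141.42978487022003
stir [0.54376893 0.01883682 0.129     ] 0.0650435449185935 -134.31864941366698
shak [0.63720075 0.01852323 0.133     ] 0.06706632802505688 -44.31176190169363
can [0.55645609 0.43372929 0.165     ] kettle [ 0.47814319 -0.50044693  0.155     ]
mugang -176.79068794109446
```

Tray centre is about (0.589, 0.065). The spout is at about +48–52° and the mug at about 183°, so the tray needs roughly +133° anticlockwise. The plan is to shut the fingers and push the rim on the robot's right, which keeps clear of the mug and the sweeping spout. The tool yaw will follow the rim. First move: yaw +33.7°, fingers shut.

>>> apply_moves(
  plan=[
    [[0,0,0,0,0,-0.0117],[0,0,0,0,0,-0.0117],[0,0,0,0,0,-0.0117],[0,0,0,0,0,-0.0117],[0,0,0,0,0,-0.0117],[0,0,0,0,0,-0.0117],[0,0,0,0,0,-0.0117],[0,0,0,0,0,-0.0117]],
  ],
  fingers=-1,
  force=40,
)

```text
t: 0.77
eef_pos: [0.147, -0.5037, 0.231]
ee_rot: [[0.768, -0.641, -0.0], [-0.641, -0.768, 0.001], [-0.001, -0.0, -1.0]]
wrist_force: [0.1, -0.5, -0.3]
width: 0.001
```

```bash
cat >> h.py <<'E'
C=np.array([0.5892,0.0654])
def to(target,yaw=None):
    s=read_state(); R=np.array(s['ee_rot']); p=np.array(s['eef_pos'])
    d=R.T@(np.array(target)-p)
    print("p",np.round(p,4),"yaw",round(np.degrees(np.arctan2(R[1,0],R[0,0])),2),"tool d/0.8",np.round(d/.8,4),"mm",np.round(d*1e3,1),"t",s['t'],"F",np.round(s['wrist_force'],2),'w',round(s['width'],3))
def rim(th,r,z):
    a=np.radians(th); return [C[0]+r*np.cos(a),C[1]+r*np.sin(a),z]
E
python3 -c "
from h import *
print(rim(-130,.2,.231));to(rim(-130,.2,.231)); print(read_state()['ee_rot'])"
```

```text
[np.float64(0.4606424780626921), np.float64(-0.08780888862379561), 0.231]
p [ 0.147  -0.5037  0.231 ] yaw -39.84 tool d/0.8 [-3.190e-02 -6.504e-01  3.000e-04] mm [-2.560e+01 -5.203e+02  2.000e-01] t 0.7667 F [ 0.09 -0.46 -0.32] w 0.001
[[ 7.67889547e-01 -6.40582255e-01 -1.34858534e-04]
 [-6.40581995e-01 -7.67889397e-01  7.63158253e-04]
 [-5.92422072e-04 -4.99633297e-04 -9.99999700e-01]]
```

>>> apply_moves(
  plan=[
    [[-0.002,-0.0406,0,0,0,0],[-0.002,-0.0406,0,0,0,0],[-0.002,-0.0406,0,0,0,0],[-0.002,-0.0406,0,0,0,0],[-0.002,-0.0406,0,0,0,0],[-0.002,-0.0406,0,0,0,0],[-0.002,-0.0406,0,0,0,0],[-0.002,-0.0406,0,0,0,0]],
  ],
)

```text
t: 1.43
eef_pos: [0.3049, -0.2953, 0.2311]
ee_rot: [[0.765, -0.644, -0.0], [-0.644, -0.765, 0.0], [-0.0, -0.0, -1.0]]
wrist_force: [1.2, -0.3, -0.5]
width: -0.001
```

>>> apply_moves(
  plan=[
    [[-0.002,-0.0406,0,0,0,0],[-0.002,-0.0406,0,0,0,0],[-0.002,-0.0406,0,0,0,0],[-0.002,-0.0406,0,0,0,0],[-0.002,-0.0406,0,0,0,0],[-0.002,-0.0406,0,0,0,0],[-0.002,-0.0406,0,0,0,0],[-0.002,-0.0406,0,0,0,0]],
  ],
)

```text
t: 2.1
eef_pos: [0.4623, -0.0881, 0.2311]
ee_rot: [[0.766, -0.643, -0.0], [-0.643, -0.766, 0.0], [-0.0, 0.0, -1.0]]
wrist_force: [1.0, -0.6, 0.0]
width: 0.002
```

Run:
```python
from h import *
cv2.imwrite("pics/t1.png",cv2.resize(snapshot("top")[150:400,180:420],None,fx=2.3,fy=2.3,interpolation=2))
cv2.imwrite("pics/s1.png",snapshot("scene"))
cv2.imwrite("pics/w1.png",snapshot("wrist"))
to(rim(-130,.2,.023))
```

```text
p [ 0.4624 -0.0879  0.2309] yaw -39.83 tool d/0.8 [-0.0015  0.0012  0.2598] mm [ -1.2   1.  207.9] t 2.25 F [-1.46 -0.32  0.24] w 0.001
```

View pics/t1.png

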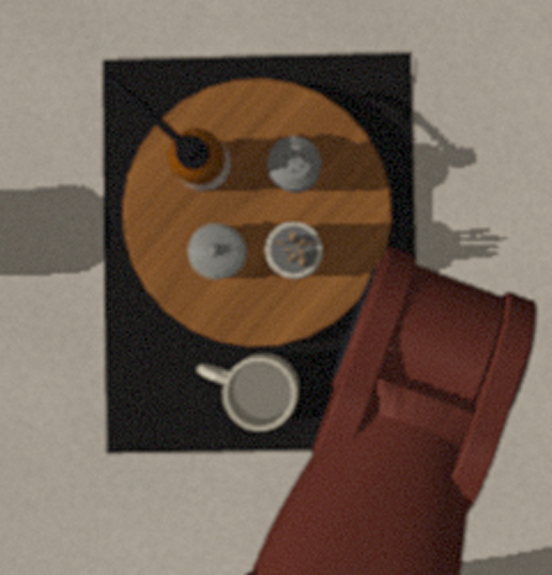

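View pics/s1.png

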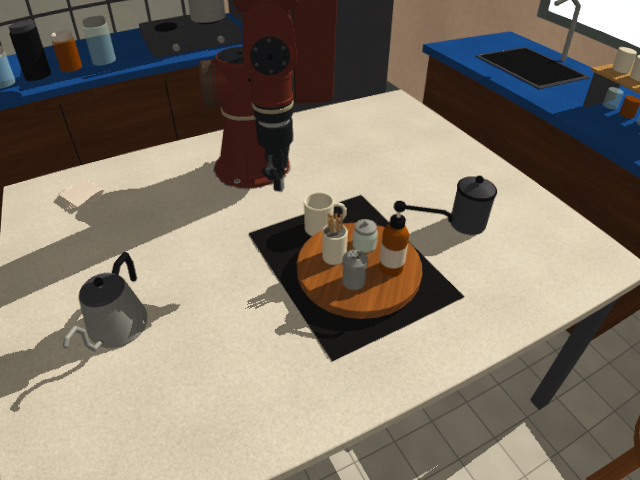

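View pics/w1.png

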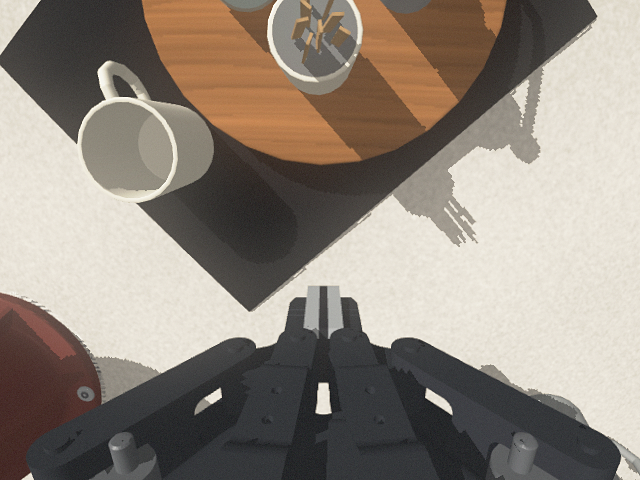

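The wrist view shows the shut fingers at px (323,290), the mug at (130,150) and the rim ahead. I'll check where the wrist camera sits relative to the hand before lowering it.

Run:
```python
from h import *
s=read_state();c=get_calibration("wrist");R=np.array(s['ee_rot'])
print("cam in tool mm",R.T@(c['origin']-s['eef_pos'])*1e3)
P=[atz("wrist",p,.044,c) for p in((320,164),(505,40),(142,10),(430,130),(200,108))]
print([round(float(np.hypot(*(p[:2]-C))),4) for p in P],np.round(P,3))
print("mug",(atz("wrist",(128,97),.099,c)+atz("wrist",(130,201),.099,c))/2)
```

```text
cam in tool mm [   0.2333666   -74.09648157 -142.76750546]
[0.1555, 0.1632, 0.1523, 0.1576, 0.1504] [[ 0.488 -0.053  0.044]
 [ 0.677 -0.072  0.044]
 [ 0.457  0.142  0.044]
 [ 0.583 -0.092  0.044]
 [ 0.439  0.052  0.044]]
mug [0.38783093 0.05203233 0.099     ]
```

The camera sits 74 mm on the tool's −y side, inward over the tall tumbler. I'll turn the hand half round so it faces outward.

>>> apply_moves(
  plan=[
    [[0,0,0,0,0,-0.0156],[0,0,0,0,0,-0.0156],[0,0,0,0,0,-0.0156],[0,0,0,0,0,-0.0156],[0,0,0,0,0,-0.0156],[0,0,0,0,0,-0.0156],[0,0,0,0,0,-0.0156],[0,0,0,0,0,-0.0156]],
  ],
)

```text
t: 2.92
eef_pos: [0.461, -0.0905, 0.2311]
ee_rot: [[0.996, 0.089, -0.001], [0.089, -0.996, -0.0], [-0.001, 0.0, -1.0]]
wrist_force: [0.4, 0.2, -0.3]
width: 0.0
```

>>> apply_moves(
  plan=[
    [[0,0,0,0,0,-0.0156],[0,0,0,0,0,-0.0156],[0,0,0,0,0,-0.0156],[0,0,0,0,0,-0.0156],[0,0,0,0,0,-0.0156],[0,0,0,0,0,-0.0156],[0,0,0,0,0,-0.0156],[0,0,0,0,0,-0.0156]],
  ],
)

```text
t: 3.58
eef_pos: [0.461, -0.0905, 0.2311]
ee_rot: [[0.643, 0.766, -0.001], [0.766, -0.643, -0.0], [-0.0, -0.0, -1.0]]
wrist_force: [0.1, -0.6, 0.2]
width: 0.004
```

>>> apply_moves(
  plan=[
    [[0,0,0,0,0,-0.0156],[0,0,0,0,0,-0.0156],[0,0,0,0,0,-0.0156],[0,0,0,0,0,-0.0156],[0,0,0,0,0,-0.0156],[0,0,0,0,0,-0.0156],[0,0,0,0,0,-0.0156],[0,0,0,0,0,-0.0156]],
  ],
)

```text
t: 4.25
eef_pos: [0.461, -0.0905, 0.2311]
ee_rot: [[-0.086, 0.996, -0.001], [0.996, 0.086, -0.0], [-0.0, -0.001, -1.0]]
wrist_force: [0.5, -0.3, 0.0]
width: 0.002
```

>>> apply_moves(
  plan=[
    [[0,0,0,0,0,-0.0156],[0,0,0,0,0,-0.0156],[0,0,0,0,0,-0.0156],[0,0,0,0,0,-0.0156],[0,0,0,0,0,-0.0156],[0,0,0,0,0,-0.0156],[0,0,0,0,0,-0.0156],[0,0,0,0,0,-0.0156]],
  ],
)

```text
t: 4.92
eef_pos: [0.461, -0.0905, 0.2311]
ee_rot: [[-0.765, 0.644, -0.001], [0.644, 0.765, -0.0], [0.001, -0.001, -1.0]]
wrist_force: [0.1, 0.7, 0.3]
width: 0.001
```

```bash
python3 -c "
from h import *
to(rim(-130,.2,.023)); print(read_state()['joints'])"
```

```text
p [ 0.461  -0.0905  0.2311] yaw 139.88 tool d/0.8 [0.0024 0.0025 0.2602] mm [  1.9   2.  208.1] t 4.9167 F [0.11 0.66 0.26] w 0.001
[-3.49520465e-01  1.86764794e-01 -2.91512704e-01  1.09317603e+00
 -3.12618802e-04 -1.22001033e+00]
```

Lower 208 mm.

>>> apply_moves(
  plan=[
    [[0.0024,0,0.0325,0,0,0],[0,0,0.0325,0,0,0],[0,0,0.0325,0,0,0],[0,0,0.0325,0,0,0],[0,0,0.0325,0,0,0],[0,0,0.0325,0,0,0],[0,0,0.0325,0,0,0],[0,0,0.0325,0,0,0]],
  ],
)

```text
t: 5.58
eef_pos: [0.4595, -0.0893, 0.0222]
ee_rot: [[-0.762, 0.648, -0.0], [0.648, 0.762, -0.0], [0.0, -0.0, -1.0]]
wrist_force: [0.1, -0.1, 0.2]
width: 0.002
```

```bash
python3 -c "
from h import *
to(rim(-130,.168,.023)); cv2.imwrite('pics/s2.png',snapshot('scene'))"
```

```text
p [ 0.4595 -0.0893  0.0222] yaw 139.6 tool d/0.8 [ 0.0004  0.0423 -0.001 ] mm [ 0.3 33.8 -0.8] t 5.5833 F [ 0.09 -0.06  0.17] w 0.002
```

View pics/s2.png

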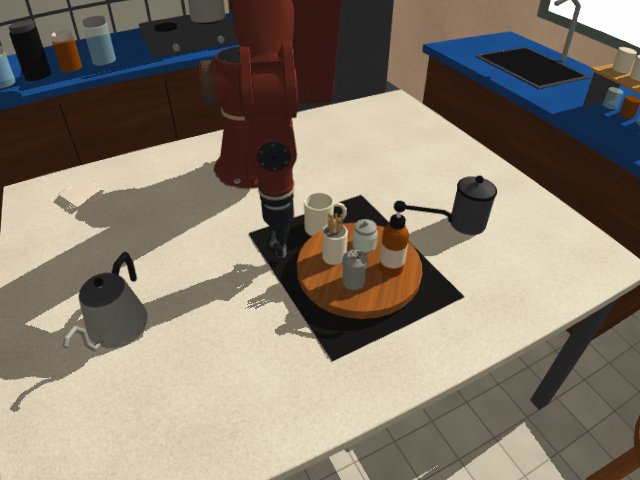

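The hand is down beside the rim at scene px (278,250), clear of the mug at (318,215). I'll close in along tool +y.

>>> apply_moves(
  plan=[
    [[0,0.006,0,0,0,0],[0,0.008,0,0,0,0],[0,0.008,0,0,0,0],[0,0.006,0,0,0,0],[0,0.005,0,0,0,0],[0,0.003,0,0,0,0],[0,0.002,0,0,0,0],[0,0,0,0,0,0]],
  ],
)

```text
t: 6.3
eef_pos: [0.4803, -0.065, 0.0236]
ee_rot: [[-0.763, 0.647, 0.0], [0.647, 0.763, -0.0], [-0.0, 0.0, -1.0]]
wrist_force: [1.2, 0.0, -0.1]
width: -0.0
```

>>> apply_moves(
  plan=[
    [[0,0.001,0,0,0,0],[0,0.001,0,0,0,0],[0,0.001,0,0,0,0],[0,0,0,0,0,0],[0,0,0,0,0,0],[0,0,0,0,0,0],[0,0,0,0,0,0],[0,0,0,0,0,0]],
  ],
)

```text
t: 6.97
eef_pos: [0.4815, -0.0635, 0.0233]
ee_rot: [[-0.762, 0.647, 0.0], [0.647, 0.762, 0.0], [-0.0, 0.0, -1.0]]
wrist_force: [-0.5, 0.4, -0.5]
width: 0.0
```

>>> apply_moves(
  plan=[
    [[0,0.001,0,0,0,0],[0,0.001,0,0,0,0],[0,0.001,0,0,0,0],[0,0,0,0,0,0],[0,0,0,0,0,0],[0,0,0,0,0,0],[0,0,0,0,0,0],[0,0,0,0,0,0]],
  ],
)

```text
t: 7.63
eef_pos: [0.483, -0.0617, 0.0233]
ee_rot: [[-0.762, 0.647, -0.0], [0.647, 0.762, -0.0], [0.0, -0.0, -1.0]]
wrist_force: [-1.4, -1.6, 0.5]
width: 0.001
```

```bash
python3 -c "
from h import *
to(rim(-130,.166,.023))"
```

```text
p [ 0.483  -0.0617  0.0233] yaw 139.66 tool d/0.8 [ 0.0004 -0.0004  0.0004] mm [ 0.3 -0.3  0.3] t 7.6333 F [-1.38 -1.59  0.46] w 0.001
```

>>> apply_moves(
  plan=[
    [[0,0.001,0,0,0,0],[0,0.0005,0,0,0,0],[0,0,0,0,0,0],[0,0,0,0,0,0],[0,0,0,0,0,0],[0,0,0,0,0,0],[0,0,0,0,0,0],[0,0,0,0,0,0]],
  ],
)

```text
t: 8.3
eef_pos: [0.4829, -0.0616, 0.0233]
ee_rot: [[-0.762, 0.648, -0.002], [0.648, 0.762, -0.002], [0.0, -0.003, -1.0]]
wrist_force: [-4.8, -7.1, 4.4]
width: -0.003
```

```bash
python3 -c "
from h import *
to(rim(-130,.166,.023))"
```

```text
p [ 0.4829 -0.0616  0.0233] yaw 139.62 tool d/0.8 [ 0.0003 -0.0005  0.0004] mm [ 0.2 -0.4  0.3] t 8.3 F [-4.84 -7.07  4.41] w -0.003
```

Contact is at r≈165.6 mm with about 8.6 N pressing inward. This gives friction to push with. First a short arc: tool −x is anticlockwise along the rim, and the yaw follows.

>>> apply_moves(
  plan=[
    [[-0.003,0,0,0,0,-0.0035],[-0.006,0.0001,0,0,0,-0.0046],[-0.0089,0.0002,0,0,0,-0.0069],[-0.0089,0.0002,0,0,0,-0.0069],[-0.0089,0.0002,0,0,0,-0.0069],[-0.0089,0.0002,0,0,0,-0.0069],[-0.006,0.0001,0,0,0,-0.0046],[-0.003,0,0,0,0,-0.0023]],
  ],
)

```text
t: 8.97
eef_pos: [0.5198, -0.0854, 0.0232]
ee_rot: [[-0.907, 0.422, -0.001], [0.422, 0.907, -0.003], [-0.0, -0.003, -1.0]]
wrist_force: [-4.1, -8.4, 2.9]
width: -0.001
```

```bash
cat >> h.py <<'E'
def st(name=None):
    s=read_state();R=np.array(s['ee_rot']);p=np.array(s['eef_pos']);d=p[:2]-C
    th=np.degrees(np.arctan2(d[1],d[0]));f=R.T@np.array(s['wrist_force'])
    print("r %.4f th %.2f yaw-(th+270-360k) %.2f z %.4f Ftool %s t %.2f"%(np.hypot(*d),th,(np.degrees(np.arctan2(R[1,0],R[0,0]))-th-270+180)%360-180,p[2],np.round(f,1),s['t']))
    if name: cv2.imwrite('pics/%s.png'%name,cv2.resize(snapshot("top")[165:355,215:370],None,fx=3.1,fy=3.1,interpolation=2))
E
python3 -c "
from h import *
st('a1')"
```

```text
r 0.1660 th -114.71 yaw-(th+270-360k) -0.25 z 0.0232 Ftool [ 0.2 -9.4 -2.9] t 8.97
```

View pics/a1.png

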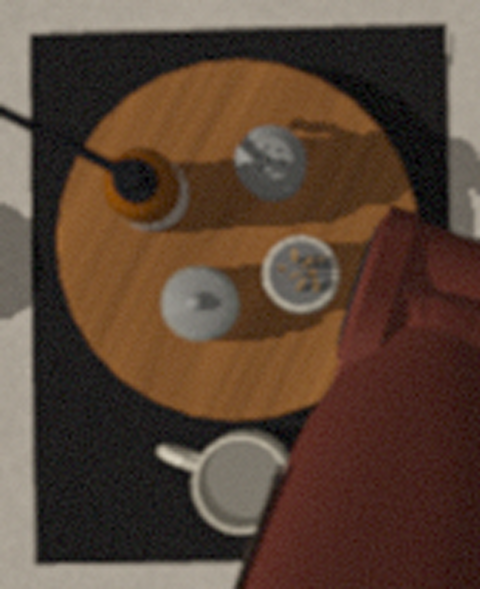

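The tray turned with the finger by about 15°, the pump moved to crop (135,183), and all is standing. Continuing.

>>> apply_moves(
  plan=[
    [[-0.003,0,0,0,0,-0.0023],[-0.006,0.0001,0,0,0,-0.0046],[-0.0089,0.0002,0,0,0,-0.0069],[-0.0089,0.0002,0,0,0,-0.0069],[-0.0089,0.0002,0,0,0,-0.0069],[-0.0089,0.0002,0,0,0,-0.0069],[-0.0089,0.0002,0,0,0,-0.0069],[-0.0089,0.0002,0,0,0,-0.0069]],
  ],
)

```text
t: 9.68
eef_pos: [0.5679, -0.0996, 0.0233]
ee_rot: [[-0.991, 0.132, -0.0], [0.132, 0.991, -0.003], [0.0, -0.003, -1.0]]
wrist_force: [-1.5, -8.9, -1.3]
width: -0.002
```

```bash
python3 -c "
from h import *
st()"
```

```text
r 0.1664 th -97.36 yaw-(th+270-360k) -0.21 z 0.0233 Ftool [ 0.3 -9.   1.3] t 9.68
```

>>> apply_moves(
  plan=[
    [[-0.0089,0.0002,0,0,0,-0.0069],[-0.0089,0.0002,0,0,0,-0.0069],[-0.0089,0.0002,0,0,0,-0.0069],[-0.0089,0.0002,0,0,0,-0.0069],[-0.0089,0.0002,0,0,0,-0.0069],[-0.0089,0.0002,0,0,0,-0.0069],[-0.0089,0.0002,0,0,0,-0.0069],[-0.0089,0.0002,0,0,0,-0.0069]],
  ],
)

```text
t: 10.35
eef_pos: [0.6254, -0.0974, 0.0233]
ee_rot: [[-0.977, -0.213, 0.001], [-0.213, 0.977, -0.004], [-0.0, -0.004, -1.0]]
wrist_force: [1.4, -10.1, -2.6]
width: 0.004
```

```bash
python3 -c "
from h import *
st()"
```

```text
r 0.1668 th -77.45 yaw-(th+270-360k) -0.25 z 0.0233 Ftool [  0.7 -10.2   2.6] t 10.35
```

>>> apply_moves(
  plan=[
    [[-0.0089,0.0002,0,0,0,-0.0069],[-0.0089,0.0002,0,0,0,-0.0069],[-0.0089,0.0002,0,0,0,-0.0069],[-0.0089,0.0002,0,0,0,-0.0069],[-0.0089,0.0002,0,0,0,-0.0069],[-0.0089,0.0002,0,0,0,-0.0069],[-0.006,0.0001,0,0,0,-0.0046],[-0.003,0,0,0,0,-0.0023]],
  ],
)

```text
t: 11.02
eef_pos: [0.6729, -0.0792, 0.0233]
ee_rot: [[-0.869, -0.495, 0.003], [-0.495, 0.869, -0.003], [-0.001, -0.004, -1.0]]
wrist_force: [5.2, -8.5, -4.1]
width: -0.003
```

```bash
python3 -c "
from h import *
st('a2')"
```

```text
r 0.1671 th -59.92 yaw-(th+270-360k) -0.39 z 0.0233 Ftool [ -0.3 -10.    4.1] t 11.02
```

View pics/a2.png

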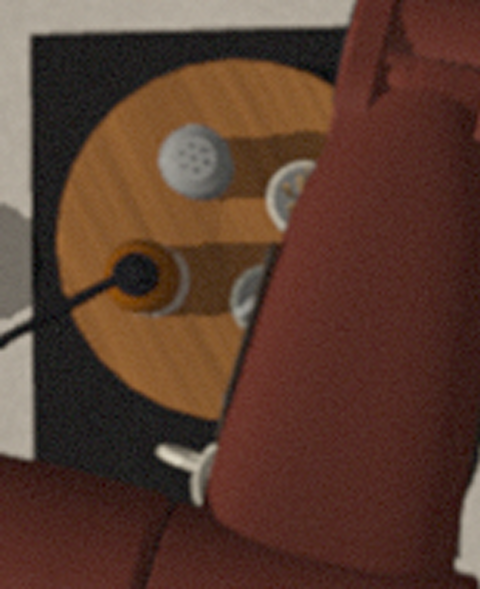

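The spout is now at about 118°, with everything standing. I'll back off 40 mm, return along the arc to −130°, and push again.

>>> apply_moves(
  plan=[
    [[0,-0.002,0,0,0,0],[0,-0.006,0,0,0,0],[0,-0.008,0,0,0,0],[0,-0.01,0,0,0,0],[0,-0.01,0,0,0,0],[0,-0.008,0,0,0,0],[0,-0.006,0,0,0,0],[0,0,0,0,0,0]],
  ],
)

```text
t: 11.73
eef_pos: [0.6911, -0.1134, 0.0232]
ee_rot: [[-0.87, -0.494, 0.0], [-0.494, 0.87, -0.0], [-0.0, -0.0, -1.0]]
wrist_force: [0.5, -0.3, 0.3]
width: 0.005
```

>>> apply_moves(
  plan=[
    [[0.0199,0.0008,0,0,0,0.0122],[0.0199,0.0008,0,0,0,0.0122],[0.0199,0.0008,0,0,0,0.0122],[0.0199,0.0008,0,0,0,0.0122],[0.0199,0.0008,0,0,0,0.0122],[0.0199,0.0008,0,0,0,0.0122],[0.0199,0.0008,0,0,0,0.0122],[0.0199,0.0008,0,0,0,0.0122]],
  ],
)

```text
t: 12.4
eef_pos: [0.5669, -0.1382, 0.0233]
ee_rot: [[-0.995, 0.099, -0.0], [0.099, 0.995, 0.0], [0.0, 0.0, -1.0]]
wrist_force: [-0.8, -0.4, 0.2]
width: 0.0
```

>>> apply_moves(
  plan=[
    [[0.0199,0.0008,0,0,0,0.0122],[0.0199,0.0008,0,0,0,0.0122],[0.0199,0.0008,0,0,0,0.0122],[0.0199,0.0008,0,0,0,0.0122],[0.0199,0.0008,0,0,0,0.0122],[0.0199,0.0008,0,0,0,0.0122],[0.0199,0.0008,0,0,0,0.0122],[0.0199,0.0008,0,0,0,0.0122]],
  ],
)

```text
t: 13.07
eef_pos: [0.4516, -0.0885, 0.0235]
ee_rot: [[-0.756, 0.654, 0.0], [0.654, 0.756, 0.0], [-0.0, 0.0, -1.0]]
wrist_force: [-0.5, 0.0, 0.6]
width: -0.0
```

```bash
python3 -c "
from h import *
st('a3');to(rim(-130,.167,.023)); cv2.imwrite('pics/s3.png',snapshot('scene'))"
```

```text
r 0.2064 th -131.80 yaw-(th+270-360k) 0.95 z 0.0235 Ftool [ 0.4 -0.3 -0.6] t 13.07
p [ 0.4484 -0.0863  0.023 ] yaw 138.87 tool d/0.8 [-0.0119  0.0499 -0.0001] mm [-9.5 39.9 -0.1] t 13.1167 F [-3.69  2.66 -0.3 ] w 0.005
```

View pics/a3.png

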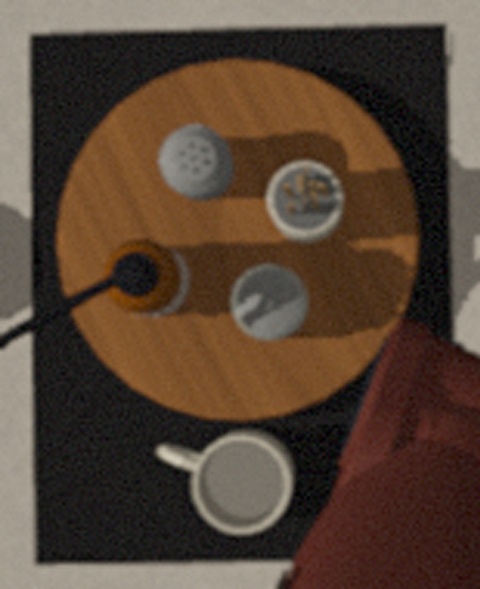

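View pics/s3.png

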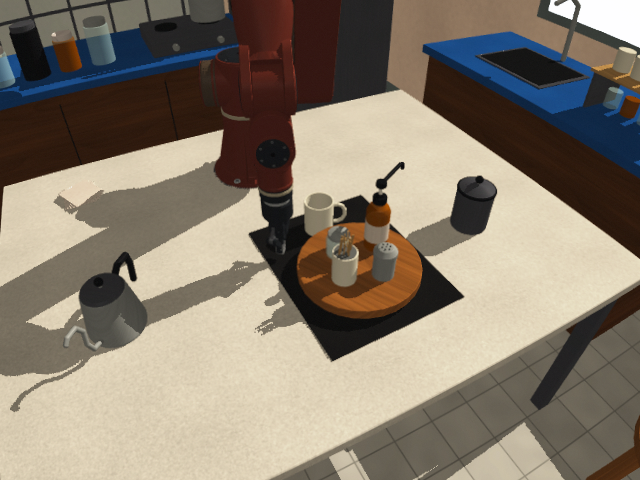

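All are standing. The mug is unmoved at crop (243,483), the pump head is at (135,273), and the spout tip is at scene (402,165).

Run:
```python
from h import *
T=lambda p:(215+(p[0]+.5)/3.1-.5,165+(p[1]+.5)/3.1-.5)
def a(n,P): d=P[:2]-C; print(n,np.round(P,4),round(float(np.hypot(*d)),4),round(float(np.degrees(np.arctan2(d[1],d[0]))),2))
a("head",atz("top",T((135,273)),.238)); a("sp",atz("top",T((0,345)),.228)); a("tip",atz("scene",(403.5,166.5),.213))
p=(atz("top",T((135,273)),.238)-atz("top",T((0,345)),.228)); print("dir",np.degrees(np.arctan2(-p[1],-p[0])))
a("shaker",atz("top",T((197,161)),.133));a("stir",atz("top",T((305,200)),.129));a("sugar",atz("top",T((269,302)),.126));
a("mug",atz("top",T((243,483)),.099))
im=snapshot("top")
cv2.imwrite('pics/t4.png',cv2.resize(im[180:350,180:320],None,fx=3.5,fy=3.5,interpolation=2))
```

```text
head [0.5511 0.1285 0.238 ] 0.0737 121.11
sp [0.4964 0.2298 0.228 ] 0.1887 119.43
tip [0.4907 0.241  0.213 ] 0.2013 119.29
dir 118.36176211669914
shaker [0.646  0.0932 0.133 ] 0.0632 26.11
stir [0.616  0.0063 0.129 ] 0.0649 -65.58
sugar [0.5341 0.034  0.126 ] 0.0635 -150.33
mug [0.3872 0.054  0.099 ] 0.2023 -176.78
```

View pics/t4.png

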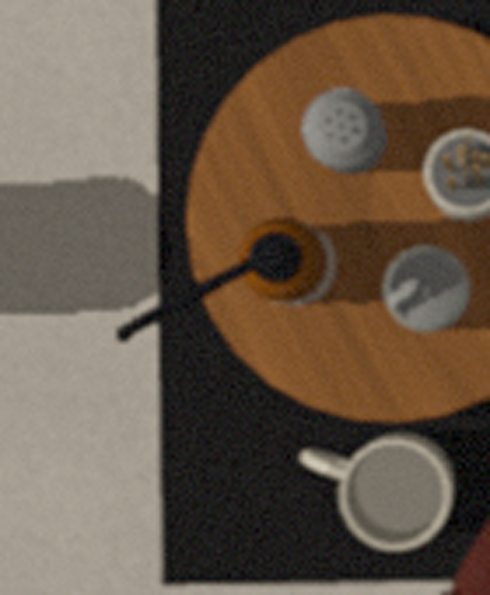

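The spout is at about 119.4° and the mug at 183.2°, so about 64° is left. I'll re-touch the rim at −130°.

>>> apply_moves(
  plan=[
    [[-0.004,0.006,0,0,0,-0.0031],[-0.004,0.009,0,0,0,0],[-0.004,0.01,0,0,0,0],[0,0.01,0,0,0,0],[0,0.006,0,0,0,0],[0,0.004,0,0,0,0],[0,0.002,0,0,0,0],[0,0,0,0,0,0]],
  ],
)

```text
t: 13.88
eef_pos: [0.4838, -0.0657, 0.0232]
ee_rot: [[-0.772, 0.636, -0.0], [0.636, 0.772, 0.0], [0.0, -0.0, -1.0]]
wrist_force: [-0.3, 0.4, 0.2]
width: 0.0
```

```bash
python3 -c "
from h import *
st();to(rim(-130,.167,.023))"
```

```text
r 0.1682 th -128.81 yaw-(th+270-360k) -0.66 z 0.0232 Ftool [ 0.5  0.1 -0.2] t 13.88
p [ 0.4838 -0.0657  0.0232] yaw 140.53 tool d/0.8 [0.0044 0.0015 0.0002] mm [3.5 1.2 0.2] t 13.8833 F [-0.27  0.4   0.15] w 0.0
```

>>> apply_moves(
  plan=[
    [[0,0.001,0,0,0,-0.0018],[0,0.001,0,0,0,0],[0,0.001,0,0,0,0],[0,0.001,0,0,0,0],[0,0.0005,0,0,0,0],[0,0,0,0,0,0],[0,0,0,0,0,0],[0,0,0,0,0,0]],
  ],
)

```text
t: 14.55
eef_pos: [0.4855, -0.0638, 0.0233]
ee_rot: [[-0.778, 0.628, -0.001], [0.628, 0.778, -0.001], [-0.0, -0.001, -1.0]]
wrist_force: [-2.5, -3.9, 1.9]
width: 0.001
```

```bash
python3 -c "
from h import *
st()"
```

```text
r 0.1656 th -128.74 yaw-(th+270-360k) -0.15 z 0.0233 Ftool [-0.5 -4.6 -1.9] t 14.55
```

>>> apply_moves(
  plan=[
    [[-0.003,0.0006,0,0,0,-0.0023],[-0.006,0.0002,0,0,0,-0.0046],[-0.0089,0.0002,0,0,0,-0.0069],[-0.0089,0.0002,0,0,0,-0.0069],[-0.0089,0.0002,0,0,0,-0.0069],[-0.0089,0.0002,0,0,0,-0.0069],[-0.0089,0.0002,0,0,0,-0.0069],[-0.0089,0.0002,0,0,0,-0.0069]],
  ],
)

```text
t: 15.22
eef_pos: [0.529, -0.0894, 0.0233]
ee_rot: [[-0.931, 0.365, -0.001], [0.365, 0.931, -0.003], [0.0, -0.003, -1.0]]
wrist_force: [-4.1, -8.1, 1.4]
width: 0.001
```

```bash
python3 -c "
from h import *
st()"
```

```text
r 0.1661 th -111.26 yaw-(th+270-360k) -0.16 z 0.0233 Ftool [ 0.8 -9.  -1.4] t 15.22
```

>>> apply_moves(
  plan=[
    [[-0.0089,0.0002,0,0,0,-0.0069],[-0.0089,0.0002,0,0,0,-0.0069],[-0.0089,0.0002,0,0,0,-0.0069],[-0.0089,0.0002,0,0,0,-0.0069],[-0.0089,0.0002,0,0,0,-0.0069],[-0.0089,0.0002,0,0,0,-0.0069],[-0.0089,0.0002,0,0,0,-0.0069],[-0.0089,0.0002,0,0,0,-0.0069]],
  ],
)

```text
t: 15.88
eef_pos: [0.5854, -0.1011, 0.0233]
ee_rot: [[-1.0, 0.027, 0.0], [0.027, 1.0, -0.003], [-0.0, -0.003, -1.0]]
wrist_force: [-0.5, -8.2, -1.1]
width: -0.002
```

>>> apply_moves(
  plan=[
    [[-0.0089,0.0002,0,0,0,-0.0069],[-0.0089,0.0002,0,0,0,-0.0069],[-0.0089,0.0002,0,0,0,-0.0069],[-0.0089,0.0002,0,0,0,-0.0069],[-0.0089,0.0002,0,0,0,-0.0069],[-0.0089,0.0002,0,0,0,-0.0069],[-0.006,0.0001,0,0,0,-0.0046],[-0.003,0,0,0,0,-0.0023]],
  ],
)

```text
t: 16.55
eef_pos: [0.6359, -0.0948, 0.0233]
ee_rot: [[-0.962, -0.273, 0.002], [-0.273, 0.962, -0.003], [-0.001, -0.003, -1.0]]
wrist_force: [1.6, -8.9, -0.9]
width: 0.002
```

```bash
python3 -c "
from h import *
st('a5'); im=snapshot('scene')[130:330,220:460]; cv2.imwrite('pics/s5.png',cv2.resize(im,None,fx=3,fy=3,interpolation=2))"
```

```text
r 0.1668 th -73.75 yaw-(th+270-360k) -0.42 z 0.0233 Ftool [ 0.8 -9.   0.9] t 16.55
```

View pics/a5.png

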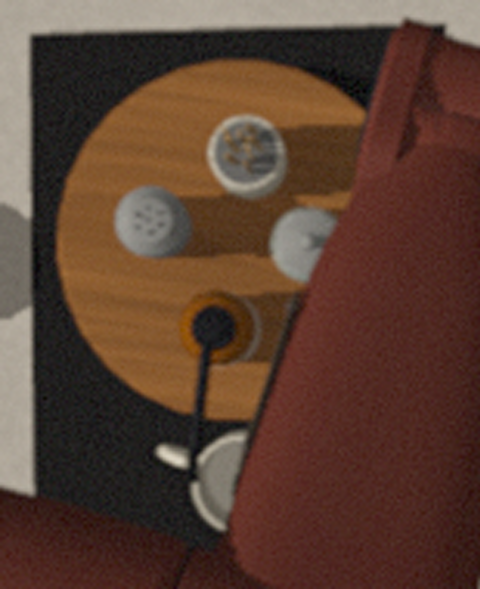

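View pics/s5.png

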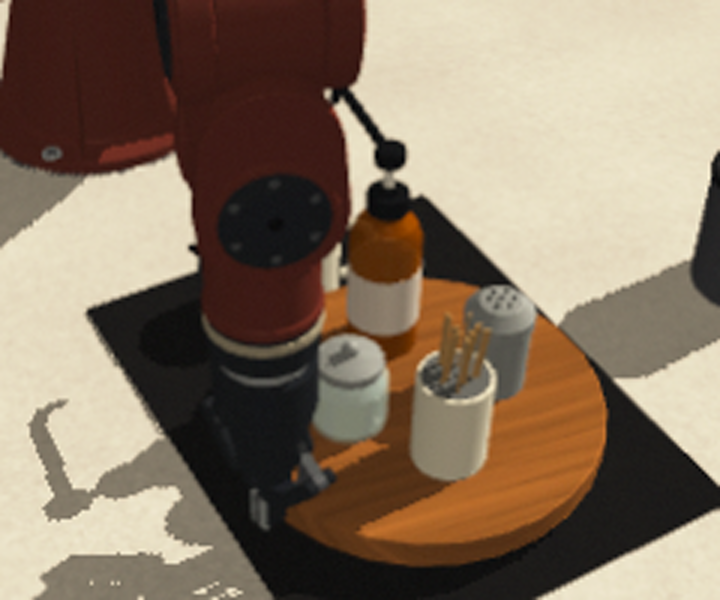

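The spout tip hangs near the mug's left edge at crop (192,480). Before continuing I'll check how high the forearm is above the spout.

Run:
```python
from h import *
from scipy.optimize import minimize_scalar
px=(220+275/3,130+222/3)
o,d=ray("scene",px); t=np.linspace(.3,2,2000); P=o+d*t[:,None]
i=np.argmin(np.hypot(P[:,0]-.636,P[:,1]+.095)); print("wrist disc",P[i])
T=lambda p:(215+(p[0]+.5)/3.1-.5,165+(p[1]+.5)/3.1-.5)
for z in(.3,.4,.5,.6):print(z,atz("top",T((235,530)),z)[:2],atz("top",T((330,250)),z)[:2])
def a(n,P): d=P[:2]-C; print(n,np.round(P,4),round(float(np.hypot(*d)),4),round(float(np.degrees(np.arctan2(d[1],d[0]))),2))
a("head",atz("top",T((213,327)),.238)); a("sp",atz("top",T((192,476)),.218))
print(read_state()['joints'])
```

```text
wrist disc [ 0.64025857 -0.08557901  0.31137779]
0.3 [0.37086084 0.04804451] [ 0.56650751 -0.01523749]
0.4 [0.38179899 0.04210059] [ 0.56084279 -0.01581121]
0.5 [0.39273713 0.03615668] [ 0.55517807 -0.01638492]
0.6 [0.40367528 0.03021276] [ 0.54951335 -0.01695863]
head [0.5123 0.0702 0.238 ] 0.0771 176.43
sp [0.4014 0.0855 0.218 ] 0.1889 173.88
[-0.26036136  0.68003292 -0.09660307  0.7911839  -0.0023511  -2.10637593]
```

The forearm rises steeply from z≈0.31 at the wrist, to about 0.55 m over the spout, so it is well clear. The spout is at about 174.2°, leaving about 8.9°.

>>> apply_moves(
  plan=[
    [[-0.003,0,0,0,0,-0.0023],[-0.0059,0.0001,0,0,0,-0.0046],[-0.0075,0.0001,0,0,0,-0.0058],[-0.0075,0.0001,0,0,0,-0.0058],[-0.0052,0.0001,0,0,0,-0.004],[-0.0028,0,0,0,0,-0.0022],[0,0,0,0,0,0],[0,0,0,0,0,0]],
  ],
)

```text
t: 17.32
eef_pos: [0.6598, -0.0859, 0.0234]
ee_rot: [[-0.909, -0.417, 0.003], [-0.417, 0.909, -0.003], [-0.001, -0.004, -1.0]]
wrist_force: [4.6, -7.5, -3.9]
width: 0.0
```

>>> apply_moves(
  plan=[
    [[0,-0.002,0,0,0,0],[0,-0.004,0,0,0,0],[0,-0.008,0,0,0,0],[0,-0.012,0,0,0,0],[0,-0.016,0,0,0,0],[0,-0.02,0,0,0,0],[0,-0.02,0,0,0,0],[0,-0.02,0,0,0,0]],
  ],
)

```text
t: 17.98
eef_pos: [0.693, -0.1601, 0.0233]
ee_rot: [[-0.909, -0.417, 0.0], [-0.417, 0.909, -0.0], [-0.0, -0.0, -1.0]]
wrist_force: [-0.6, -0.5, -0.4]
width: -0.003
```

```bash
python3 -c "
from h import *
st('a6');to([.35,-.35,.15])"
```

```text
r 0.2482 th -65.28 yaw-(th+270-360k) -0.05 z 0.0233 Ftool [ 0.7 -0.2  0.4] t 17.98
p [ 0.6942 -0.1632  0.0234] yaw -155.45 tool d/0.8 [ 0.4882 -0.034  -0.1586] mm [ 390.5  -27.2 -126.9] t 18.0333 F [-0.35 -2.94  0.58] w -0.004
```

View pics/a6.png

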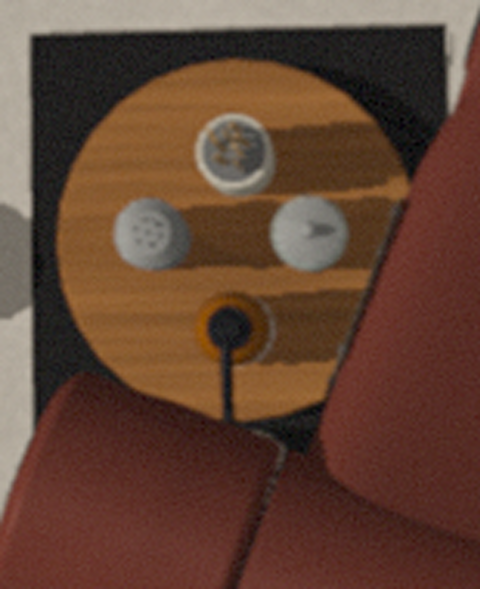

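The hand is off the rim. Lift it, then move it aside for a clear view.

>>> apply_moves(
  plan=[
    [[0,0,-0.0313,0,0,0],[0,0,-0.0313,0,0,0],[0,0,-0.0313,0,0,0],[0,0,-0.0313,0,0,0],[0,0,-0.0313,0,0,0],[0,0,-0.0313,0,0,0],[0,0,-0.0313,0,0,0],[0,0,-0.0313,0,0,0]],
  ],
)

```text
t: 18.7
eef_pos: [0.6923, -0.1593, 0.225]
ee_rot: [[-0.909, -0.417, 0.0], [-0.417, 0.909, -0.0], [-0.0, -0.0, -1.0]]
wrist_force: [0.5, -0.4, 0.1]
width: 0.0
```

>>> apply_moves(
  plan=[
    [[0.032,-0.002,0,0,0,0],[0.032,-0.002,0,0,0,0],[0.032,-0.002,0,0,0,0],[0.032,-0.002,0,0,0,0],[0.032,-0.002,0,0,0,0],[0.032,-0.002,0,0,0,0],[0.032,-0.002,0,0,0,0],[0.032,-0.002,0,0,0,0]],
  ],
)

```text
t: 19.37
eef_pos: [0.5105, -0.2568, 0.2238]
ee_rot: [[-0.909, -0.417, 0.0], [-0.417, 0.909, -0.0], [-0.0, -0.0, -1.0]]
wrist_force: [0.4, -0.4, 1.0]
width: 0.006
```

>>> apply_moves(
  plan=[
    [[0.032,-0.002,0,0,0,0],[0.032,-0.002,0,0,0,0],[0.032,-0.002,0,0,0,0],[0.032,-0.002,0,0,0,0],[0.032,-0.002,0,0,0,0],[0.032,-0.002,0,0,0,0],[0.032,-0.002,0,0,0,0],[0,0,0,0,0,0]],
  ],
)

```text
t: 20.03
eef_pos: [0.3504, -0.3429, 0.224]
ee_rot: [[-0.91, -0.415, -0.001], [-0.415, 0.91, -0.001], [0.001, -0.0, -1.0]]
wrist_force: [-0.6, -0.4, 0.8]
width: 0.0
```

```bash
python3 -c "
from h import *
st('a7'); im=snapshot('scene')[130:330,220:460]; cv2.imwrite('pics/s7.png',cv2.resize(im,None,fx=3,fy=3,interpolation=2))"
```

```text
r 0.4730 th -120.33 yaw-(th+270-360k) 54.82 z 0.2240 Ftool [ 0.7 -0.2 -0.8] t 20.03
```

View pics/a7.png

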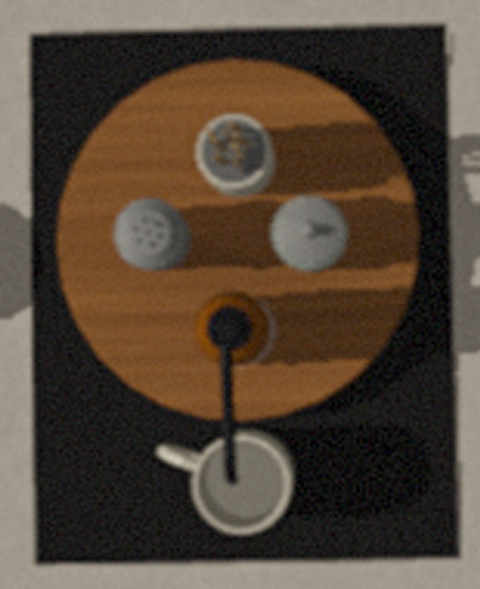

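View pics/s7.png

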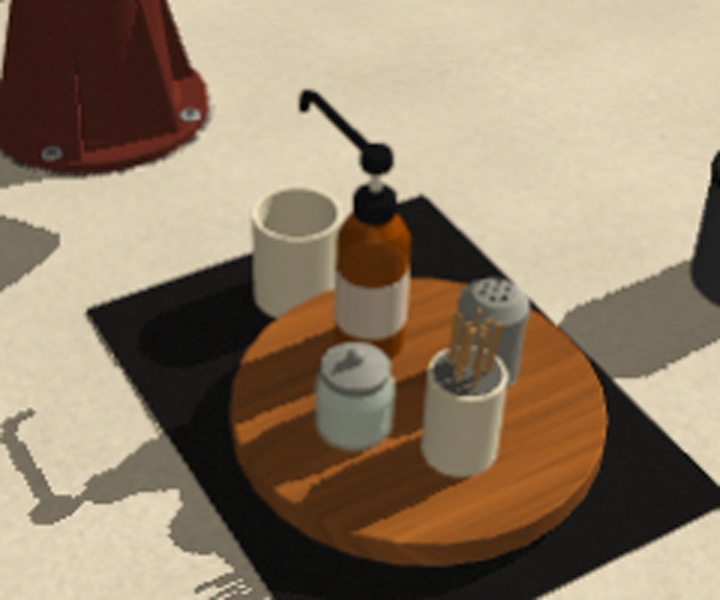

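The spout tip is at top crop (232,478) and scene crop (304,110). The mug's mouth centre is at (243,483), and everything is standing.

Run:
```python
from h import *
T=lambda p:(215+(p[0]+.5)/3.1-.5,165+(p[1]+.5)/3.1-.5)
S=lambda p:(220+(p[0]+.5)/3-.5,130+(p[1]+.5)/3-.5)
m=atz("top",T((243,483)),.099)
for n,P in(("top",atz("top",T((232,477)),.215)),("scene",atz("scene",S((304,110)),.213)),("head",atz("top",T((228,327)),.238))):
  d=P[:2]-C;print(n,P,np.hypot(*d),np.degrees(np.arctan2(d[1],d[0]))%360,"to mug",P[:2]-m[:2],np.hypot(*(P-m)[:2]))
ms=(atz("scene",S((255,213)),.099)+atz("scene",S((342,218)),.099))/2;print("mug scene",ms,"mug top",m)
```

```text
top [0.40097346 0.05592093 0.215     ] 0.18846507553230948 182.8829744241809 to mug [0.01378893 0.0018757 ] 0.013915923300559678
scene [0.39822884 0.05638789 0.213     ] 0.191183686696708 182.70183904297107 to mug [0.01104432 0.00234266] 0.01129003900738497
head [0.51244539 0.05917212 0.238     ] 0.07700685656873853 184.63882821237738 to mug [0.12526087 0.00512689] 0.1253657489136941
mug scene [0.39158054 0.054173   0.099     ] mug top [0.38718452 0.05404523 0.099     ]
```

Both views put the spout about 11–14 mm from the mug centre. What remains is nearly all the fixed radial difference between the 190 mm spout and the 205 mm mug. Handing in.

```bash
python3 -c "
from cell import *
print(max(abs(x) for x in read_state()['qd'])); hand_in()"
```

```text
0.03507186092723368
the job is handed in; nothing more can be done
```

I turned the turntable about 134° anticlockwise until the spout hung over the mug, then handed the job in at about 20 s; no verdict is reported. I did it with the fingers shut, pressing on the rim from the robot's right with about 9–10 N. It took two strokes: about 70°, then 64° including a small final correction.

**Spout over the mug:** the last check put the spout mouth about 14 mm (top camera) and 11 mm (scene camera) from the mug's mouth centre, within the 28 mm limit. Almost all of that is the fixed difference between how far the spout and the mug stand from the turntable's axis. The cameras disagreed by about 4 mm on where the mug centre is. With the scene camera's figure for the mug, the spout would be closer still.

**Everything else:** in both views the pump, sugar jar, shaker and tumbler stood upright in their places, and the mug was unmoved. The hand was clear, about 0.47 m from the turntable's axis. I did not re-measure the kettle and canister after the pushes; the hand passed well clear of both. I did not measure the turntable's speed directly, only that the spout's angle came out where the push should have left it.

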